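# Seat a former in the scribing jig and hold the sprung guide arm over it

### The arm

A 6-joint arm with a two-finger parallel gripper is mounted at the origin on the work surface. World frame = base frame: x ahead of the robot, y to its left, z up, the work surface at z = 0. Lengths are in m, angles in rad, forces in N, time in s.
With the tool pointing down it reaches from about 0.25 to 0.775 m from the base axis. Payload 4 kg.
Tool frame: the origin (TCP) lies at the very end of the fingers, on their centre line; the grasp point (between the pads) lies 19 mm behind it; y points along the fingers, x is the direction in which the jaws open and shut, and the axes are right-handed (so a half turn about y gives the same grasp; the last joint's range is limited). The gripper opens to 94 mm and grips with 3 to 60 N. Pads are 16 mm wide; open, the fingers measure 119 mm over their backs; the gripper's body (75 mm by 177 mm) begins 78 mm behind the grasp point.
Start: joints at [-1.209, 0.087, 1.371, -0, 1.684, -0.103], TCP at [0.247, -0.492, 0.206] pointing down, gripper open.
Joint ranges: [-3.1, 3.1], [-0.76, 2.03], [0.27, 2.55], [-1.08, 4.22], [0.17, 2.65], [-2.57, 2.57]. Speed limits (rad/s): [2.79, 2.79, 3.14, 3.14, 3.14, 3.14].

### API

Orientations are given as [roll, pitch, yaw] about the fixed x, y, z axes, in that order (R = Rz(yaw) Ry(pitch) Rx(roll)).
In Python, from bench import robot, snapshot, workorder gives the robot as it stands.
- The arm moves only by the tool play_rows, never from a script. Its argument "steps" is a list of rows, each an object of numbers: "x", "y", "z": the shift along the world's x, y, z in m; "rx", "ry", "rz": the turn, a rotation vector about the world's x, y, z in rad; "hand": the finger opening in m, from 0 to 0.094. A call has 1 to 8 rows; each row shifts and turns the commanded pose from where the row before left it; what a row does not reach is not made up. A row lasts 1/8 s, in which the tool goes at most 62.5 mm and 10.7 degrees, less where a joint would pass 70% of its speed; a pose out of reach is approached as far as the arm can. A call is refused whole if a number of a shift passes 0.0625 or a number of a turn 0.188, either way. A call with a gripper value outside its range is refused whole. The fingers move at their own pace and stop on an object; the grip force is fixed at half the most. Time passes only in rows, so rows that do not move let the fingers close. It gives the time, the measured TCP pose, the force and the opening at its end, in the units of the state.
- robot.get_obs(): the state, without advancing time (a new reading comes with each control period).
- snapshot(name): name is "scene" or "top"; returns a dict with "color" (480x640x3 uint8, red, green, blue), "range_z" (480x640 float32, m along the optical axis (not along the pixel's ray), 0 where there is no reading), "fov_y" (degrees; the focal length in pixels is half the picture's height over the tangent of half this angle, whatever the lens; pixels are square), "cx", "cy" (the principal point, pixels), "T" (4x4, takes a point from camera to world coordinates). Camera axes: x right, y down, z forward; pixel columns grow to the right and rows downward; lengths in m; the calibration is good to about 2 mm. A picture is of the moment at which its call begins.
- workorder.close_job(): hands the job in, once; it reports no verdict.
The state is a dict: "time": time; "joint_positions": joint angles; "qvel": joint speeds; "joint_torque": joint torques, N m; "tool_pos": TCP position; "ee_rot": TCP orientation; "wrist_force": force on the tool from outside, world axes, zero at the start; "wrist_torque": the same for the moment, N m; "width": finger opening in m.
Only numpy, scipy, OpenCV 4.12 (cv2) and the standard library are available. Lean on these libraries where they do the work, as an engineer would, in place of code of your own. Each camera call takes 0.05 s, during which the arm holds its last target.

### The job

Take the square wooden block out of the compartment bin and seat it upright, fully down, in the square nest of the scribing jig, and let go of it. Then swing the jig's sprung guide arm by its upright post over the block, all the way to its stop, and keep holding it there so that I can scribe along it: finish while still holding the arm against its spring. Leave everything else where it is.

Things in the scene. Friction and masses are not known exactly. Their poses are not given: they have to be found in the camera images.
- square_block: The block to seat: plain light wood, square from above, 32 x 32 mm and 50 mm tall, 35 to 70 g, standing upright in one of the four compartments of the bin (which one varies). Origin at the centre of its underside, z up along its height, x and y along its sides. Its top stands 31 mm above the bin's walls.
- bin: Open grey compartment bin, fixed to the table, 80 mm (its x) by 290 mm (its y), 24 mm high, floor and walls 5 mm thick; three partitions as high as the walls make a row of four compartments along its y, centred at y = -107, -36, +36 and +107 mm, each 70 mm (x) by 66 mm (y) inside. Origin at the centre of its underside. One wooden piece stands in each compartment.
- jig: Scribing jig fixed to the table: aluminium plate 12 mm thick, x -60 to +120, y -145 to +60 mm in its frame. Origin on the table top below the nest's centre, z up. The nest: dark block 75 x 75 mm, top 27 mm above the table, with a square pocket 37 x 37 mm along jig x and y, down to the plate (15 mm deep). Pivot column at x 0, y -105 mm, two stop pins (11 mm thick, 80 mm tall) within 30 mm of it.
- nest (a point): Centre of the nest pocket's floor, 12 mm above the table, axes as the jig's. A seated block's origin coincides with it; its top is then 62 mm above the table.
- pivot (a point): On the vertical axis of the guide arm's pivot, 82 mm above the table, at the top of the arm's hub (32 mm across); a dark cap rises about 10 mm above the arm there.
- post: The guide arm's upright post: a round steel sleeve, free to turn on its pin, 16 mm thick and 45 mm tall on the arm's end, 80 to 125 mm above the table, 155 mm from the pivot axis, moving with the arm. Origin at the centre of its foot, 80 mm above the table. It can be gripped from above or pushed from the side.
- guide_arm (a joint): Angle of the guide arm, a steel bar 14 mm wide, underside 68 mm above the table (6 mm over a seated block), turning level. 0: at rest, clear of the nest, post towards jig -x. Grows clockwise from above to the stop at 1.2 rad: arm along jig +y across the nest, post at jig x 0, y +50 mm. A spring turns it back: at the post 2 N to start, 6 N at the stop. Let go, it swings back.
- oblong_block: Bystander in another compartment: light wood, 52 x 30 mm from above, 50 mm tall. Too long for the nest. Origin at the centre of its underside.
- round_block: Bystander in another compartment: light wood cylinder, 32 mm across, 50 mm tall. Origin at the centre of its underside.
- ring: Bystander in another compartment: light wood ring, 44 mm outside, 24 mm hole, 30 mm tall. Origin at the centre of its underside.
- spool: Bystander: wooden thread spool 34 mm across, 36 mm tall, standing on the jig's plate near its corner at jig x = 92, y = -100 mm. Origin at the centre of its underside.
- jar: Bystander: squat amber jar, 60 mm across, 65 mm tall, beyond the bin. Origin at the centre of its underside.
- bottle: Bystander: white bottle, 40 mm across, 100 mm tall, beyond the bin. Origin at the centre of its underside.
- awl: Bystander: awl with a dark wooden handle, 150 mm long, lying between the jig and the bin, on the robot's side. Origin at its middle.
- pliers: Bystander: pliers with black handles, about 130 mm long, lying on the far right (-y) side of the jig. Origin at its middle.
Things that resemble listed ones, but are neither listed nor needed, are in the scene too. Leave any purple or red look-alike of the square_block alone.

How it is judged:
On the way, in this order (a step that is already met when the one before it is completed fails the run):
1. the square block stands fully down in the nest, released, the guide arm still swung clear (horizontal distance between square_block and nest below 0.005 m and z of square_block in the frame of nest between -0.004 and 0.004 m and angle between square_block's own z axis and vertical below 0.08 rad and contact force between the fingers and square_block below 0.2 N and value of joint guide_arm below 0.3 rad), for 0.3 s.
2. the guide arm is swung to its stop and held by the robot (value of joint guide_arm above 1.15 rad and contact force between any of the fingers, the arm and post above 2 N), for 0.2 s.
At the end, for the whole second after the job is handed in: The square block stands in the nest (within 5 mm of its centre, within 4 mm of the floor height, tilted under 0.08 rad), untouched by the fingers and at rest; the guide arm is beyond 1.15 rad of its 1.2 rad, still (under 0.1 rad/s), with the robot bearing on it with more than 2 N (all of step 2 and horizontal distance between square_block and nest below 0.005 m and z of square_block in the frame of nest between -0.004 and 0.004 m and angle between square_block's own z axis and vertical below 0.08 rad and contact force between the fingers and square_block below 0.2 N and velocity of joint guide_arm between -0.1 and 0.1 rad/s and linear speed of square_block below 0.03 m/s); the arm keeps its last pose, push and grip.
It fails at once if another wooden piece of the bin is moved more than 30 mm (distance of any of oblong_block, round_block, ring from where it was at the start of the episode above 0.03 m).
It fails at once if the thread spool is moved more than 30 mm (distance of spool from where it was at the start of the episode above 0.03 m).
It fails at once if the jar, bottle, awl or pliers is moved more than 30 mm (distance of any of jar, bottle, awl, pliers from where it was at the start of the episode above 0.03 m).
It also fails if it takes over 51 s, if anything falls off the work surface, if the arm or the gripper's body presses on something with over 40 N, if the wrist force passes 120 N, or if a joint passes its speed limit or range.

## Working session

There is one attempt and no reset: what is moved stays moved. The work goes in short steps, Python scripts to look and compute and a tool call to move; the robot and the scene stay as the last step left them, time stands still between calls to the robot, and variables do not carry over. Pictures are saved under pics/ and viewed, and the job is handed in when it is done.

Besides the shell and the picture viewer there is one more tool, called after ">>>" in YAML: its name, and indented under it one key for each argument. play_rows: Moves the arm, as the interface text tells. Its arguments: {"type":"object","properties":{"steps":{"type":"array"}},"required":["steps"]}

```bash
ls; mkdir -p pics; cat > h.py <<'E'
import numpy as np, cv2
def K(s):
    f=240/np.tan(np.radians(s["fov_y"])/2); return f,s["cx"],s["cy"]
def ray(s,u,v,z):
    f,cx,cy=K(s); T=np.array(s["T"]); d=T[:3,:3]@np.array([(u-cx)/f,(v-cy)/f,1]); o=T[:3,3]
    return o+d*(z-o[2])/d[2]
def cloud(s):
    f,cx,cy=K(s); T=np.array(s["T"]); r=s["range_z"]; v,u=np.mgrid[:480,:640]
    p=np.stack([(u-cx)/f*r,(v-cy)/f*r,r],-1)@T[:3,:3].T+T[:3,3]; p[r<=0]=np.nan; return p
E
python3 - <<'E'
from bench import robot, snapshot
import numpy as np,cv2,pickle
for n in("scene","top"):
    s=snapshot(n); pickle.dump(s,open(n+"0.pkl","wb")); cv2.imwrite(f"pics/{n}0.png",s["color"][:,:,::-1]); print(n,s["fov_y"],s["cx"],s["cy"],np.round(s["T"],3).tolist())
print(robot.get_obs())
E
```

```text
pics
scene 43.56653387056356 316.46647493424115 247.44985073496292 [[-0.376, 0.657, -0.653, 1.417], [0.926, 0.277, -0.255, 0.276], [0.013, -0.701, -0.713, 0.958], [0.0, 0.0, 0.0, 1.0]]
top 42.219671553166464 320.5352309008121 241.73355122867662 [[-0.016, -0.979, 0.205, 0.306], [-1.0, 0.016, -0.005, -0.053], [0.001, -0.205, -0.979, 1.466], [0.0, 0.0, 0.0, 1.0]]
{'time': 0.1, 'joint_positions': array([-1.20909564e+00,  8.78253787e-02,  1.37207579e+00, -1.34696519e-05,
        1.68360164e+00, -1.03069288e-01]), 'qvel': array([ 3.71614820e-05, -1.13327512e-03, -3.14171551e-03, -6.62247786e-05,
        2.21200191e-03, -9.47423850e-04]), 'joint_torque': array([ 1.31768888e-03, -3.41251802e+01, -3.03301907e+01,  7.17490423e-02,
        3.03985435e-02, -9.91243610e-05]), 'tool_pos': array([ 0.24635174, -0.49119405,  0.20446554]), 'ee_rot': array([-1.57061311,  0.0019014 , -1.10602768]), 'wrist_force': array([0.1489201 , 0.07338343, 0.26099683]), 'wrist_torque': array([ 0.09194404,  0.00703897, -0.02201292]), 'width': 0.09408781559032081}
```

View pics/top0.png

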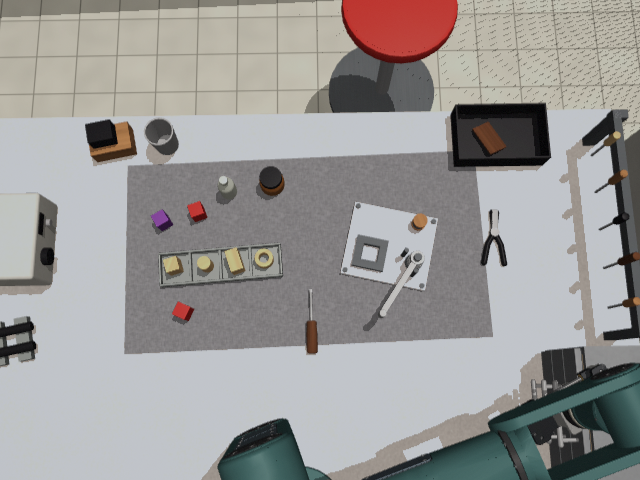

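View pics/scene0.png

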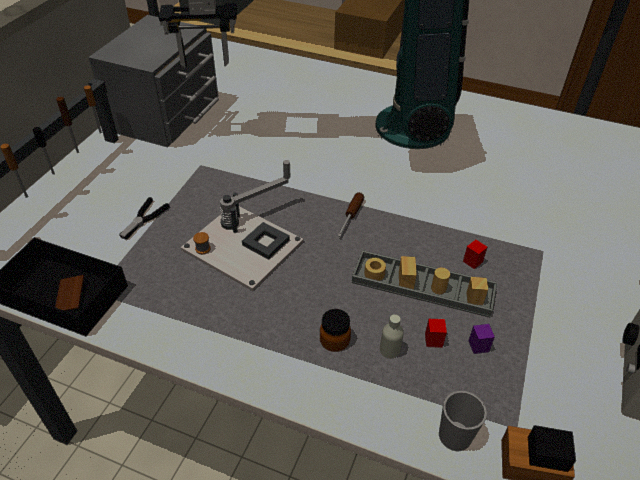

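```bash
python3 - <<'E'
import pickle,cv2,numpy as np
from h import *
for n,c1,c2 in(("top",(150,235,140,65),(330,190,120,140)),("scene",(340,240,170,80),(170,150,150,140))):
    s=pickle.load(open(n+"0.pkl","rb"))
    for i,(x,y,w,h) in enumerate((c1,c2)):
        k=int(min(800/w,600/h)); cv2.imwrite(f"pics/{n}_c{i}.png",cv2.resize(s["color"][y:y+h,x:x+w,::-1],None,fx=k,fy=k,interpolation=cv2.INTER_NEAREST)); print(n,i,k)
    p=cloud(s)
    print(n, np.round(p[265,172] if n=="top" else p[285,480],4))
    # jig corner etc
    pts={"top":[(172,265),(204,263),(370,253),(417,258),(383,314),(350,265),(250,330)],"scene":[(478,285),(441,278),(265,240),(229,200),(286,165),(253,232),(300,230)]}[n]
    for u,v in pts: print((u,v),np.round(p[v,u],4))
E
```

```text
top 0 5
top 1 4
top [0.5533 0.2835 0.0503]
(172, 265) [0.5533 0.2835 0.0503]
(204, 263) [0.5567 0.2097 0.051 ]
(370, 253) [ 0.5817 -0.1777  0.0111]
(417, 258) [ 0.5541 -0.2767  0.0874]
(383, 314) [ 0.4266 -0.1921  0.1199]
(350, 265) [ 0.5535 -0.1293  0.0107]
(250, 330) [ 0.405   0.1081 -0.0008]
scene 0 4
scene 1 4
scene [0.565  0.2933 0.0591]
(478, 285) [0.5678 0.2896 0.0605]
(441, 278) [0.5727 0.2169 0.0547]
(265, 240) [ 0.5772 -0.1752  0.0156]
(229, 200) [ 0.5618 -0.2658  0.0901]
(286, 165) [ 0.4347 -0.1853  0.1201]
(253, 232) [ 0.5764 -0.2044  0.0286]
(300, 230) [ 0.5039 -0.1221  0.0014]
```

View pics/top_c0.png

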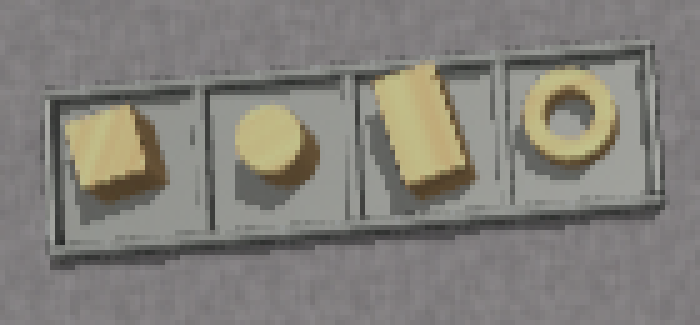

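View pics/top_c1.png

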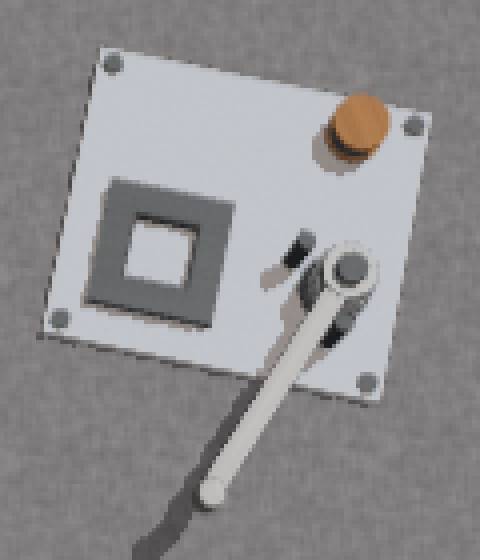

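View pics/scene_c0.png

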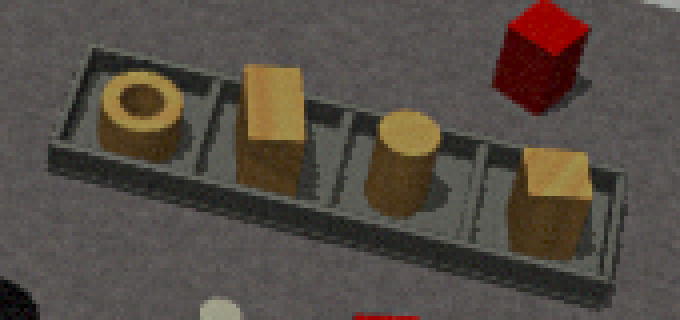

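View pics/scene_c1.png

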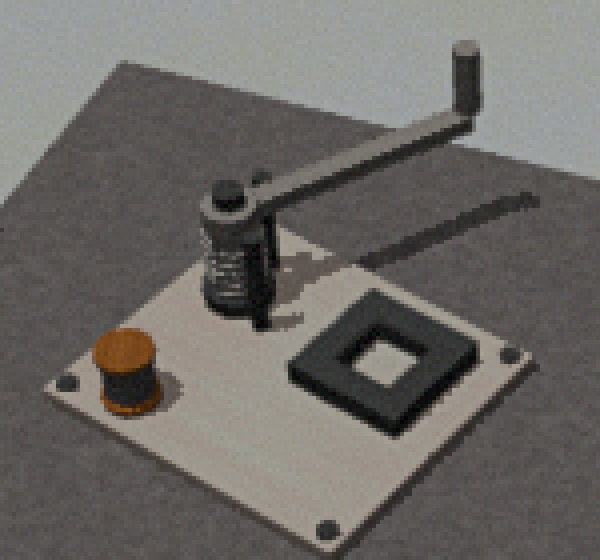

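```bash
cat > meas.py <<'E'
import pickle,cv2,numpy as np
from h import *
def mask(s,roi,lo,hi):
    hsv=cv2.cvtColor(s["color"],cv2.COLOR_RGB2HSV); m=cv2.inRange(hsv,np.array(lo),np.array(hi))
    z=np.zeros_like(m); x,y,w,h=roi; z[y:y+h,x:x+w]=m[y:y+h,x:x+w]; return z
def rect(s,m,z,fill=False):
    cs,_=cv2.findContours(m,cv2.RETR_EXTERNAL,cv2.CHAIN_APPROX_NONE); c=max(cs,key=cv2.contourArea)
    mm=np.zeros_like(m); cv2.drawContours(mm,[c],-1,255,-1)
    if not fill: mm&=m
    v,u=np.nonzero(mm)
    P=np.array([ray(s,a,b,z)[:2] for a,b in zip(u,v)])
    (cx,cy),(w,h),a=cv2.minAreaRect((P*1000).astype(np.float32)); cen=P.mean(0)*1000
    return dict(rc=(round(cx,1),round(cy,1)),wh=(round(w,1),round(h,1)),ang=round(a,1),cen=np.round(cen,1),n=len(u)),mm
E
python3 - <<'E'
import pickle
from meas import *
for n,px in(("top",[(172,263),(186,268),(370,225),(350,250),(370,253)]),("scene",[(478,282),(475,292),(240,262),(265,225),(265,240)])):
    s=pickle.load(open(n+"0.pkl","rb")); hsv=cv2.cvtColor(s["color"],cv2.COLOR_RGB2HSV)
    for u,v in px: print(n,(u,v),hsv[v,u])
E
```

```text
top (172, 263) [ 22  90 192]
top (186, 268) [ 38   7 150]
top (370, 225) [108  13 203]
top (350, 250) [110  11 202]
top (370, 253) [107  11 202]
scene (478, 282) [ 18 145 163]
scene (475, 292) [ 18 158  79]
scene (240, 262) [ 18  27 159]
scene (265, 225) [105   9  57]
scene (265, 240) [ 22  24 160]
```

```bash
python3 - <<'E'
import pickle
from meas import *
S={n:pickle.load(open(n+"0.pkl","rb")) for n in("top","scene")}
t,s=S["top"],S["scene"]
def show(l,r): print(l,r[0]); return r[1]
a=show("blk top",rect(t,mask(t,(160,250,27,30),(14,60,165),(30,255,255)),.055))
b=show("blk scn",rect(s,mask(s,(465,272,30,25),(12,80,115),(28,255,255)),.055))
c=show("plate top",rect(t,mask(t,(335,195,110,100),(90,0,165),(130,40,255)),.012,True))
d=show("plate scn",rect(s,mask(s,(175,195,135,100),(8,8,110),(32,60,255)),.012,True))
e=show("nest top",rect(t,mask(t,(345,228,50,50),(0,0,60),(180,60,140)),.027,True))
f=show("nest scn",rect(s,mask(s,(240,220,52,42),(0,0,0),(180,255,95)),.027,True))
# pocket: plate colour inside nest
g=show("pocket top",rect(t,mask(t,(360,243,19,19),(90,0,165),(130,40,255)),.012))
for n,q,ms in(("top",t,(a,c,e,g)),("scene",s,(b,d,f))):
    im=q["color"][:,:,::-1].copy()
    for m in ms:
        cs,_=cv2.findContours(m,cv2.RETR_EXTERNAL,cv2.CHAIN_APPROX_NONE); cv2.drawContours(im,cs,-1,(0,0,255),1)
    cr=im[180:300,150:450] if n=="top" else im[150:310,170:510]
    cv2.imwrite(f"pics/m_{n}.png",cv2.resize(cr,None,fx=2.3,fy=2.3,interpolation=cv2.INTER_NEAREST))
E
```

```text
blk top {'rc': (555.8, 285.8), 'wh': (29.9, 30.4), 'ang': 16.2, 'cen': array([555.8, 285.8]), 'n': 173}
blk scn {'rc': (555.8, 290.4), 'wh': (31.5, 30.7), 'ang': 16.9, 'cen': array([556. , 290.4]), 'n': 186}
plate top {'rc': (600.8, -224.2), 'wh': (202.2, 177.4), 'ang': 77.1, 'cen': array([ 602.4, -215.9]), 'n': 5238}
plate scn {'rc': (600.9, -220.6), 'wh': (204.8, 180.2), 'ang': 77.0, 'cen': array([ 612.8, -203.8]), 'n': 4295}
nest top {'rc': (578.2, -174.7), 'wh': (75.8, 78.5), 'ang': 76.9, 'cen': array([ 578. , -174.7]), 'n': 1045}
nest scn {'rc': (586.9, -168.6), 'wh': (84.6, 85.2), 'ang': 77.2, 'cen': array([ 587.5, -168.1]), 'n': 1043}
pocket top {'rc': (581.2, -175.0), 'wh': (33.8, 31.4), 'ang': 76.3, 'cen': array([ 581. , -174.7]), 'n': 183}
```

View pics/m_top.png

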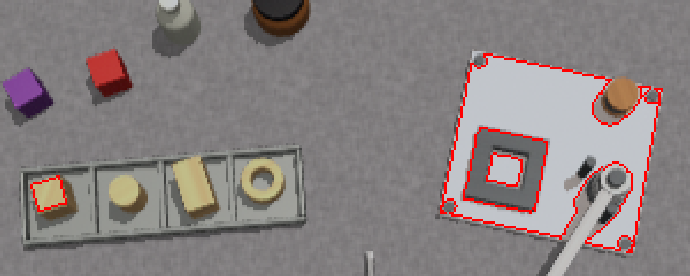

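View pics/m_scene.png

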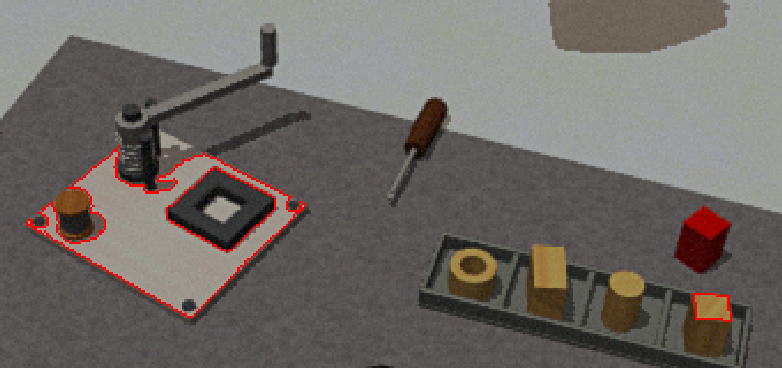

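>>> play_rows:
  steps:
    - {"x": 0.0194, "y": 0.0487, "rz": -0.011, "hand": 0.06}
    - {"x": 0.0194, "y": 0.0487, "rz": -0.011, "hand": 0.06}
    - {"x": 0.0194, "y": 0.0487, "rz": -0.011, "hand": 0.06}
    - {"x": 0.0194, "y": 0.0487, "rz": -0.011, "hand": 0.06}
    - {"x": 0.0194, "y": 0.0487, "rz": -0.011, "hand": 0.06}
    - {"x": 0.0194, "y": 0.0487, "rz": -0.011, "hand": 0.06}
    - {"x": 0.0194, "y": 0.0487, "rz": -0.011, "hand": 0.06}
    - {"x": 0.0194, "y": 0.0487, "rz": -0.011, "hand": 0.06}

```text
schema error: expected keys x, y, z, rx, ry, rz, hand
```

>>> play_rows:
  steps:
    - {"x": 0.0194, "y": 0.0487, "rz": -0.011, "hand": 0.06}
    - {"x": 0.0194, "y": 0.0487, "rz": -0.011, "hand": 0.06}
    - {"x": 0.0194, "y": 0.0487, "rz": -0.011, "hand": 0.06}
    - {"x": 0.0194, "y": 0.0487, "rz": -0.011, "hand": 0.06}
    - {"x": 0.0194, "y": 0.0487, "rz": -0.011, "hand": 0.06}
    - {"x": 0.0194, "y": 0.0487, "rz": -0.011, "hand": 0.06}
    - {"x": 0.0194, "y": 0.0487, "rz": -0.011, "hand": 0.06}
    - {"x": 0.0194, "y": 0.0487, "rz": -0.011, "hand": 0.06}

```text
schema error: expected keys x, y, z, rx, ry, rz, hand
```

>>> play_rows:
  steps:
    - {"z": -0.04, "hand": 0.06}
    - {"z": -0.04, "hand": 0.06}
    - {"hand": 0.06}
    - {"hand": 0.06}

```text
schema error: expected keys x, y, z, rx, ry, rz, hand
```

All keys are needed in each row.

>>> play_rows:
  steps:
    - {"x": 0.0194, "y": 0.0487, "z": 0, "rx": 0, "ry": 0, "rz": -0.011, "hand": 0.06}
    - {"x": 0.0194, "y": 0.0487, "z": 0, "rx": 0, "ry": 0, "rz": -0.011, "hand": 0.06}
    - {"x": 0.0194, "y": 0.0487, "z": 0, "rx": 0, "ry": 0, "rz": -0.011, "hand": 0.06}
    - {"x": 0.0194, "y": 0.0487, "z": 0, "rx": 0, "ry": 0, "rz": -0.011, "hand": 0.06}
    - {"x": 0.0194, "y": 0.0487, "z": 0, "rx": 0, "ry": 0, "rz": -0.011, "hand": 0.06}
    - {"x": 0.0194, "y": 0.0487, "z": 0, "rx": 0, "ry": 0, "rz": -0.011, "hand": 0.06}
    - {"x": 0.0194, "y": 0.0487, "z": 0, "rx": 0, "ry": 0, "rz": -0.011, "hand": 0.06}
    - {"x": 0.0194, "y": 0.0487, "z": 0, "rx": 0, "ry": 0, "rz": -0.011, "hand": 0.06}

```text
time: 1.1
tool_pos: [0.4018, -0.1004, 0.2052]
ee_rot: [-1.571, 0.0, -1.195]
wrist_force: [-0.4, 0.3, 0.8]
width: 0.06
```

>>> play_rows:
  steps:
    - {"x": 0.0194, "y": 0.0487, "z": 0, "rx": 0, "ry": 0, "rz": -0.011, "hand": 0.06}
    - {"x": 0.0194, "y": 0.0487, "z": 0, "rx": 0, "ry": 0, "rz": -0.011, "hand": 0.06}
    - {"x": 0.0194, "y": 0.0487, "z": 0, "rx": 0, "ry": 0, "rz": -0.011, "hand": 0.06}
    - {"x": 0.0194, "y": 0.0487, "z": 0, "rx": 0, "ry": 0, "rz": -0.011, "hand": 0.06}
    - {"x": 0.0194, "y": 0.0487, "z": 0, "rx": 0, "ry": 0, "rz": -0.011, "hand": 0.06}
    - {"x": 0.0194, "y": 0.0487, "z": 0, "rx": 0, "ry": 0, "rz": -0.011, "hand": 0.06}
    - {"x": 0.0194, "y": 0.0487, "z": 0, "rx": 0, "ry": 0, "rz": -0.011, "hand": 0.06}
    - {"x": 0.0194, "y": 0.0487, "z": 0, "rx": 0, "ry": 0, "rz": -0.011, "hand": 0.06}

```text
time: 2.1
tool_pos: [0.5571, 0.2891, 0.2047]
ee_rot: [-1.572, -0.0, -1.282]
wrist_force: [0.9, -0.5, -0.7]
width: 0.06
```

>>> play_rows:
  steps:
    - {"x": 0, "y": 0, "z": -0.04, "rx": 0, "ry": 0, "rz": 0, "hand": 0.06}
    - {"x": 0, "y": 0, "z": -0.04, "rx": 0, "ry": 0, "rz": 0, "hand": 0.06}
    - {"x": 0, "y": 0, "z": 0, "rx": 0, "ry": 0, "rz": 0, "hand": 0.06}
    - {"x": 0, "y": 0, "z": 0, "rx": 0, "ry": 0, "rz": 0, "hand": 0.06}

```text
time: 2.6
tool_pos: [0.5575, 0.2877, 0.1269]
ee_rot: [-1.569, 0.0, -1.282]
wrist_force: [0.3, -0.1, 0.4]
width: 0.0601
```

```bash
python3 - <<'E'
from bench import robot, snapshot
import cv2
s=snapshot("scene"); cv2.imwrite("pics/s1.png",cv2.resize(s["color"][150:320,360:560,::-1],None,fx=3.5,fy=3.5,interpolation=cv2.INTER_NEAREST))
o=robot.get_obs();print(o["tool_pos"],o["ee_rot"],o["joint_positions"])
E
```

```text
[0.55809362 0.28780766 0.12793227] [-1.56707952e+00  2.69807500e-04 -1.28228417e+00] [ 3.85919669e-01  2.82606483e-01  1.29725020e+00 -9.29529122e-05
  1.55801055e+00  1.66820536e+00]
```

View pics/s1.png

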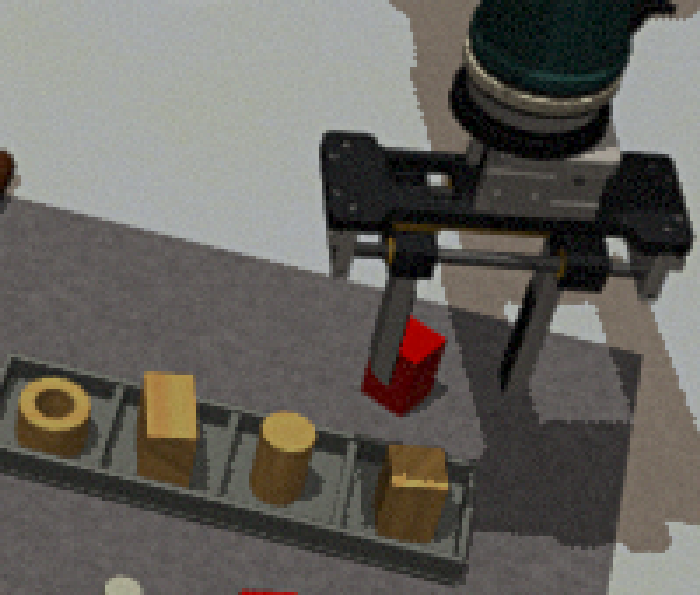

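>>> play_rows:
  steps:
    - {"x": -0.0015, "y": 0, "z": -0.04, "rx": 0, "ry": 0, "rz": 0, "hand": 0.06}
    - {"x": 0, "y": 0, "z": -0.04, "rx": 0, "ry": 0, "rz": 0, "hand": 0.06}
    - {"x": 0, "y": 0, "z": -0.02, "rx": 0, "ry": 0, "rz": 0, "hand": 0.06}
    - {"x": 0, "y": 0, "z": 0, "rx": 0, "ry": 0, "rz": 0, "hand": 0.06}
    - {"x": 0, "y": 0, "z": 0, "rx": 0, "ry": 0, "rz": 0, "hand": 0.025}
    - {"x": 0, "y": 0, "z": 0, "rx": 0, "ry": 0, "rz": 0, "hand": 0.025}
    - {"x": 0, "y": 0, "z": 0, "rx": 0, "ry": 0, "rz": 0, "hand": 0.025}
    - {"x": 0, "y": 0, "z": 0, "rx": 0, "ry": 0, "rz": 0, "hand": 0.025}

```text
time: 3.65
tool_pos: [0.556, 0.2877, 0.0265]
ee_rot: [-1.569, -0.0, -1.282]
wrist_force: [-0.3, -0.3, 3.5]
width: 0.0317
```

>>> play_rows:
  steps:
    - {"x": 0, "y": 0, "z": 0.02, "rx": 0, "ry": 0, "rz": 0, "hand": 0.025}
    - {"x": 0, "y": 0, "z": 0.04, "rx": 0, "ry": 0, "rz": 0, "hand": 0.025}
    - {"x": 0, "y": 0, "z": 0.04, "rx": 0, "ry": 0, "rz": 0, "hand": 0.025}
    - {"x": 0, "y": -0.02, "z": 0, "rx": 0, "ry": 0, "rz": -0.05, "hand": 0.025}
    - {"x": 0.0025, "y": -0.042, "z": 0, "rx": 0, "ry": 0, "rz": -0.05, "hand": 0.025}
    - {"x": 0.0025, "y": -0.05, "z": 0, "rx": 0, "ry": 0, "rz": -0.05, "hand": 0.025}
    - {"x": 0.0025, "y": -0.05, "z": 0, "rx": 0, "ry": 0, "rz": -0.05, "hand": 0.025}
    - {"x": 0.0025, "y": -0.05, "z": 0, "rx": 0, "ry": 0, "rz": -0.05, "hand": 0.025}

```text
time: 4.65
tool_pos: [0.5642, 0.0731, 0.1244]
ee_rot: [-1.573, -0.001, -1.535]
wrist_force: [1.0, 0.5, -0.5]
width: 0.0315
```

>>> play_rows:
  steps:
    - {"x": 0.0025, "y": -0.05, "z": 0, "rx": 0, "ry": 0, "rz": -0.05, "hand": 0.025}
    - {"x": 0.0025, "y": -0.05, "z": 0, "rx": 0, "ry": 0, "rz": -0.05, "hand": 0.025}
    - {"x": 0.0025, "y": -0.05, "z": 0, "rx": 0, "ry": 0, "rz": -0.05, "hand": 0.025}
    - {"x": 0.0025, "y": -0.05, "z": 0, "rx": 0, "ry": 0, "rz": -0.05, "hand": 0.025}
    - {"x": 0.0025, "y": -0.03, "z": 0, "rx": 0, "ry": 0, "rz": -0.065, "hand": 0.025}
    - {"x": 0.0025, "y": -0.02, "z": 0, "rx": 0, "ry": 0, "rz": 0, "hand": 0.025}
    - {"x": 0, "y": 0, "z": -0.03, "rx": 0, "ry": 0, "rz": 0, "hand": 0.025}
    - {"x": 0, "y": 0, "z": -0.03, "rx": 0, "ry": 0, "rz": 0, "hand": 0.025}

```text
time: 5.65
tool_pos: [0.5802, -0.1747, 0.0647]
ee_rot: [-1.571, 0.0, -1.797]
wrist_force: [0.1, -0.1, 0.7]
width: 0.0316
```

>>> play_rows:
  steps:
    - {"x": 0, "y": 0, "z": 0, "rx": 0, "ry": 0, "rz": 0, "hand": 0.025}
    - {"x": 0, "y": 0, "z": 0, "rx": 0, "ry": 0, "rz": 0, "hand": 0.025}

```text
time: 5.9
tool_pos: [0.5809, -0.1744, 0.0664]
ee_rot: [-1.57, -0.0, -1.796]
wrist_force: [0.4, -0.7, -1.0]
width: 0.0317
```

```bash
python3 - <<'E'
from bench import robot, snapshot
import cv2,pickle
for n,(x,y,w,h) in(("scene",(170,130,180,160)),("top",(310,180,160,150))):
    s=snapshot(n); pickle.dump(s,open(n+"2.pkl","wb")); cv2.imwrite(f"pics/{n}2.png",cv2.resize(s["color"][y:y+h,x:x+w,::-1],None,fx=4,fy=4,interpolation=cv2.INTER_NEAREST))
o=robot.get_obs();print(o["tool_pos"],o["ee_rot"],o["width"])
E
```

```text
[ 0.58154925 -0.17467795  0.06745768] [-1.56761379e+00 -5.84499790e-04 -1.79639498e+00] 0.03149301486525815
```

View pics/scene2.png

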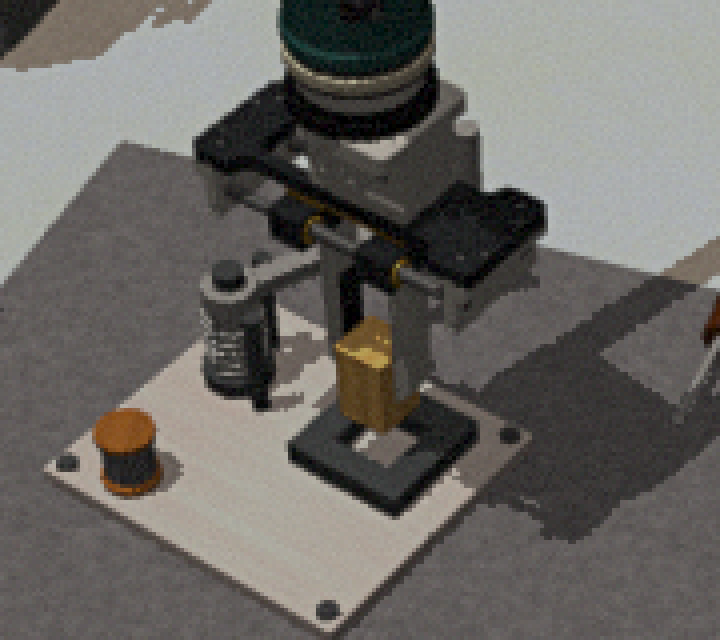

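View pics/top2.png

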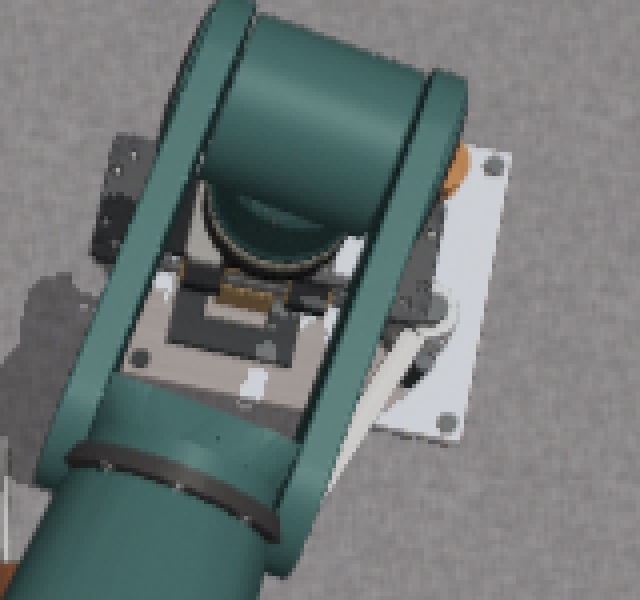

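```bash
python3 - <<'E'
import pickle
from meas import *
s=pickle.load(open("scene2.pkl","rb"))
cv2.imwrite("pics/z2.png",cv2.resize(s["color"][200:262,235:300,::-1],None,fx=12,fy=9.6,interpolation=cv2.INTER_NEAREST)) 
E
```

```text
(no output)
```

View pics/z2.png

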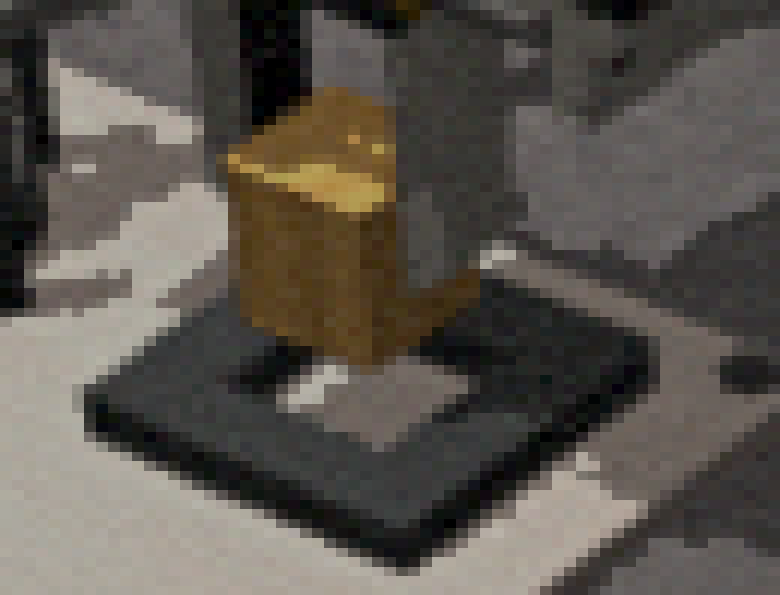

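```bash
python3 - <<'E'
import pickle
from meas import *
s=pickle.load(open("scene2.pkl","rb"))
R=lambda x,y:np.array([.9744*x+.225*y,-.225*x+.9744*y])
zb=.0668-.0215
for l,u,v,z,jx,jy in(("bl",254.5,233.4,zb,16,-16),("bn",265.75,237.8,zb,16,16),("br",274.5,229.9,zb,-16,16),("tn",264.1,221.7,zb+.05,16,16),("tl",253,215.6,zb+.05,16,-16),("nl",241.6,241.2,.027,37.5,-37.5),("nn",267.8,254.7,.027,37.5,37.5),("nr",289.3,235.4,.027,-37.5,37.5),("pn",266.2,245.9,.027,18.5,18.5)):
    p=ray(s,u,v,z)[:2]*1000; print(l,np.round(p,1),"centre",np.round(p-R(jx,jy),1))
E
```

```text
bl [ 594.1 -190.8] centre [ 582.1 -171.6]
bn [ 596.9 -162.4] centre [ 577.8 -174.4]
br [ 567.2 -155.4] centre [ 579.2 -174.6]
tn [ 599.7 -162.3] centre [ 580.5 -174.3]
tl [ 591.8 -192.2] centre [ 579.8 -173. ]
nl [ 610.6 -215.3] centre [ 582.5 -170.4]
nn [ 625.4 -144.9] centre [ 580.5 -173. ]
nr [ 553.4 -126.5] centre [ 581.5 -171.4]
pn [ 602.8 -159.5] centre [ 580.6 -173.4]
```

>>> play_rows:
  steps:
    - {"x": 0.0008, "y": 0.001, "z": -0.01, "rx": 0, "ry": 0, "rz": 0, "hand": 0.025}
    - {"x": 0, "y": 0, "z": -0.005, "rx": 0, "ry": 0, "rz": 0, "hand": 0.025}
    - {"x": 0, "y": 0, "z": -0.004, "rx": 0, "ry": 0, "rz": 0, "hand": 0.025}
    - {"x": 0, "y": 0, "z": -0.003, "rx": 0, "ry": 0, "rz": 0, "hand": 0.025}
    - {"x": 0, "y": 0, "z": 0, "rx": 0, "ry": 0, "rz": 0, "hand": 0.025}

```text
time: 6.62
tool_pos: [0.581, -0.1734, 0.0431]
ee_rot: [-1.572, 0.0, -1.797]
wrist_force: [-0.6, -0.9, -0.4]
width: 0.0318
```

>>> play_rows:
  steps:
    - {"x": 0, "y": 0, "z": -0.004, "rx": 0, "ry": 0, "rz": 0, "hand": 0.025}
    - {"x": 0, "y": 0, "z": -0.003, "rx": 0, "ry": 0, "rz": 0, "hand": 0.025}
    - {"x": 0, "y": 0, "z": -0.002, "rx": 0, "ry": 0, "rz": 0, "hand": 0.025}
    - {"x": 0, "y": 0, "z": 0, "rx": 0, "ry": 0, "rz": 0, "hand": 0.025}

```text
time: 7.12
tool_pos: [0.5811, -0.1734, 0.0342]
ee_rot: [-1.571, -0.0, -1.797]
wrist_force: [-0.2, -0.2, -0.5]
width: 0.0319
```

>>> play_rows:
  steps:
    - {"x": 0, "y": 0, "z": -0.001, "rx": 0, "ry": 0, "rz": 0, "hand": 0.025}
    - {"x": 0, "y": 0, "z": 0, "rx": 0, "ry": 0, "rz": 0, "hand": 0.025}
    - {"x": 0, "y": 0, "z": 0, "rx": 0, "ry": 0, "rz": 0, "hand": 0.055}
    - {"x": 0, "y": 0, "z": 0, "rx": 0, "ry": 0, "rz": 0, "hand": 0.055}
    - {"x": 0, "y": 0, "z": 0, "rx": 0, "ry": 0, "rz": 0, "hand": 0.055}
    - {"x": 0, "y": 0, "z": 0, "rx": 0, "ry": 0, "rz": 0, "hand": 0.055}
    - {"x": 0, "y": 0, "z": 0.03, "rx": 0, "ry": 0, "rz": 0, "hand": 0.055}
    - {"x": 0, "y": 0, "z": 0.05, "rx": 0, "ry": 0, "rz": 0, "hand": 0.055}

```text
time: 8.12
tool_pos: [0.5795, -0.1728, 0.1116]
ee_rot: [-1.577, 0.001, -1.797]
wrist_force: [1.5, -0.5, 0.4]
width: 0.0551
```

>>> play_rows:
  steps:
    - {"x": 0, "y": 0, "z": 0.06, "rx": 0, "ry": 0, "rz": 0, "hand": 0.055}
    - {"x": 0, "y": 0, "z": 0.04, "rx": 0, "ry": 0, "rz": 0, "hand": 0.055}
    - {"x": -0.05, "y": 0, "z": 0, "rx": 0, "ry": 0, "rz": 0.18, "hand": 0.055}
    - {"x": -0.05, "y": 0, "z": 0, "rx": 0, "ry": 0, "rz": 0.18, "hand": 0.055}
    - {"x": -0.05, "y": 0, "z": 0, "rx": 0, "ry": 0, "rz": 0.18, "hand": 0.055}
    - {"x": 0, "y": -0.016, "z": 0, "rx": 0, "ry": 0, "rz": 0.18, "hand": 0.055}
    - {"x": 0, "y": 0, "z": 0, "rx": 0, "ry": 0, "rz": 0.18, "hand": 0.055}
    - {"x": 0, "y": 0, "z": 0, "rx": 0, "ry": 0, "rz": 0.18, "hand": 0.055}

```text
time: 9.12
tool_pos: [0.431, -0.1896, 0.2137]
ee_rot: [-1.571, -0.001, -0.712]
wrist_force: [-0.9, 0.2, -1.4]
width: 0.0552
```

>>> play_rows:
  steps:
    - {"x": 0, "y": 0, "z": 0, "rx": 0, "ry": 0, "rz": 0.18, "hand": 0.055}
    - {"x": 0, "y": 0, "z": 0, "rx": 0, "ry": 0, "rz": 0.18, "hand": 0.055}
    - {"x": 0, "y": 0, "z": 0, "rx": 0, "ry": 0, "rz": 0.18, "hand": 0.055}
    - {"x": 0, "y": 0, "z": 0, "rx": 0, "ry": 0, "rz": 0.18, "hand": 0.055}
    - {"x": 0, "y": 0, "z": 0, "rx": 0, "ry": 0, "rz": 0, "hand": 0.055}
    - {"x": 0, "y": 0, "z": 0, "rx": 0, "ry": 0, "rz": 0, "hand": 0.055}

```text
time: 9.88
tool_pos: [0.4312, -0.1895, 0.2136]
ee_rot: [-1.571, -0.0, 0.0]
wrist_force: [-0.6, -0.2, -0.1]
width: 0.055
```

```bash
python3 - <<'E'
from bench import robot, snapshot
import cv2,pickle
for n,(x,y,w,h) in(("scene",(170,90,180,160)),("top",(310,180,160,150))):
    s=snapshot(n); pickle.dump(s,open(n+"3.pkl","wb")); cv2.imwrite(f"pics/{n}3.png",cv2.resize(s["color"][y:y+h,x:x+w,::-1],None,fx=4,fy=4,interpolation=cv2.INTER_NEAREST))
o=robot.get_obs();print(o["tool_pos"],o["ee_rot"],o["width"],o["joint_positions"])
E
```

```text
[ 0.43123133 -0.18946551  0.21354665] [-1.57086045e+00 -1.87886307e-04  1.46338985e-03] 0.05505388421113307 [-5.34457026e-01 -9.15955546e-02  1.53332979e+00  4.11479914e-05
  1.69966413e+00 -5.35915118e-01]
```

View pics/scene3.png

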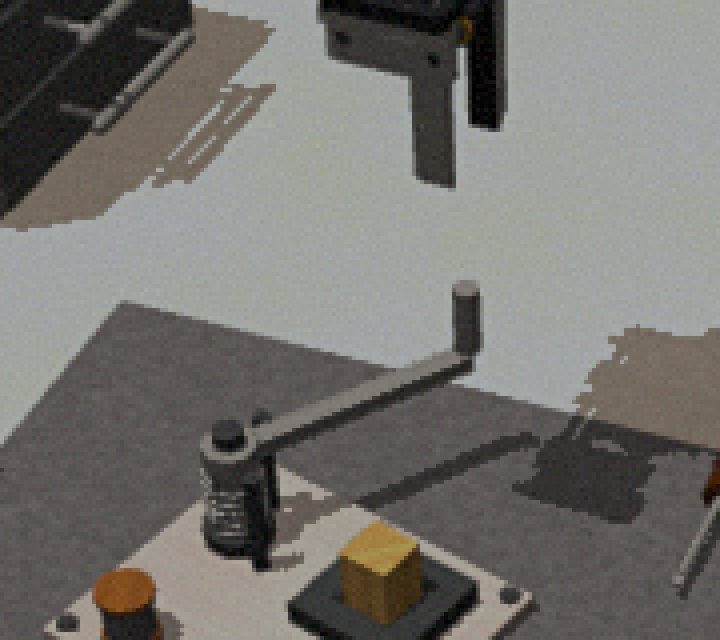

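View pics/top3.png

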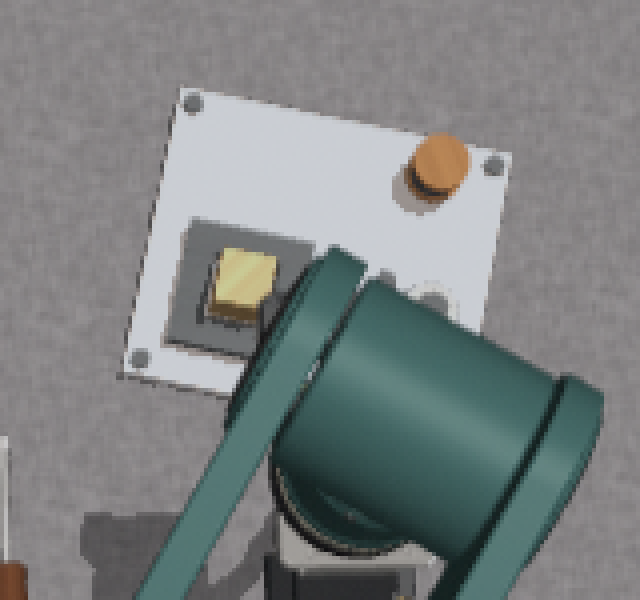

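```bash
python3 - <<'E'
import pickle
from meas import *
s=pickle.load(open("scene3.pkl","rb"));p=cloud(s)
r,_=rect(s,mask(s,(250,210,32,30),(12,80,130),(28,255,255)),.062); print("blk scn",r)
print("top z",np.round([np.nanmedian(p[224:229,262:269,2])],4))
print(ray(s,286,161.8,.125))
t=pickle.load(open("top3.pkl","rb"));q=cloud(t)
r,_=rect(t,mask(t,(360,240,22,24),(14,50,175),(32,255,255)),.062); print("blk top",r, np.nanmedian(q[248:253,368:374,2]))
t=pickle.load(open("top0.pkl","rb")); print(ray(t,330+211/4-.5,190+491/4-.5,.125))
E
```

```text
blk scn {'rc': (581.2, -172.5), 'wh': (31.1, 31.2), 'ang': 78.0, 'cen': array([ 581.9, -172.3]), 'n': 148}
top z [0.0626]
[ 0.42979814 -0.18738026  0.125     ]
blk top {'rc': (581.4, -175.7), 'wh': (30.3, 29.5), 'ang': 77.5, 'cen': array([ 582.2, -175.2]), 'n': 162} 0.060873986096722676
[ 0.42990049 -0.19011245  0.125     ]
```

>>> play_rows:
  steps:
    - {"x": -0.001, "y": 0, "z": -0.05, "rx": 0, "ry": 0, "rz": 0, "hand": 0.055}
    - {"x": 0, "y": 0, "z": -0.045, "rx": 0, "ry": 0, "rz": 0, "hand": 0.055}
    - {"x": 0, "y": 0, "z": -0.02, "rx": 0, "ry": 0, "rz": 0, "hand": 0.055}
    - {"x": 0, "y": 0, "z": -0.0035, "rx": 0, "ry": 0, "rz": 0, "hand": 0.055}
    - {"x": 0, "y": 0, "z": 0, "rx": 0, "ry": 0, "rz": 0, "hand": 0.005}
    - {"x": 0, "y": 0, "z": 0, "rx": 0, "ry": 0, "rz": 0, "hand": 0.005}
    - {"x": 0, "y": 0, "z": 0, "rx": 0, "ry": 0, "rz": 0, "hand": 0.005}
    - {"x": 0, "y": 0, "z": 0, "rx": 0, "ry": 0, "rz": 0, "hand": 0.005}

```text
time: 10.98
tool_pos: [0.4305, -0.1897, 0.0956]
ee_rot: [-1.571, -0.001, 0.003]
wrist_force: [0.1, -0.1, -0.6]
width: 0.0189
```

>>> play_rows:
  steps:
    - {"x": 0, "y": 0, "z": 0, "rx": 0, "ry": 0, "rz": 0, "hand": 0.005}
    - {"x": 0, "y": 0, "z": 0, "rx": 0, "ry": 0, "rz": 0, "hand": 0.005}

```text
time: 11.22
tool_pos: [0.431, -0.1896, 0.0955]
ee_rot: [-1.571, -0.002, 0.003]
wrist_force: [1.3, -0.7, 1.4]
width: 0.0149
```

```bash
python3 - <<'E'
import numpy as np
pv=np.array([557.6,-275.8]); c=np.array([430.2,-189.4]); d=c-pv
print("r",np.hypot(*d),np.degrees(np.arctan2(d[1],d[0])))
# circle of 155 about pivot, from a0 to 77deg, 
a0=np.arctan2(d[1],d[0]); a1=np.radians(77)
N=16; A=np.linspace(a0,a1,N+1); P=pv+155*np.c_[np.cos(A),np.sin(A)]
print(np.round(P[0],1)); print(np.round(np.diff(P,axis=0),1).tolist()); print(np.round(P[-1],1))
E
```

```text
r 153.93414176198863 145.85570517967744
[ 429.3 -188.8]
[[6.9, 9.4], [7.6, 8.8], [8.2, 8.2], [8.8, 7.6], [9.4, 6.9], [9.9, 6.2], [10.3, 5.4], [10.7, 4.7], [11.0, 3.8], [11.2, 3.0], [11.4, 2.2], [11.6, 1.3], [11.6, 0.4], [11.6, -0.5], [11.6, -1.3], [11.4, -2.2]]
[ 592.5 -124.8]
```

>>> play_rows:
  steps:
    - {"x": 0.007, "y": 0.0094, "z": 0, "rx": 0, "ry": 0, "rz": 0, "hand": 0.005}
    - {"x": 0.0076, "y": 0.0088, "z": 0, "rx": 0, "ry": 0, "rz": 0, "hand": 0.005}
    - {"x": 0.0082, "y": 0.0082, "z": 0, "rx": 0, "ry": 0, "rz": 0, "hand": 0.005}
    - {"x": 0.0088, "y": 0.0076, "z": 0, "rx": 0, "ry": 0, "rz": 0, "hand": 0.005}

```text
time: 11.72
tool_pos: [0.4626, -0.1553, 0.0954]
ee_rot: [-1.572, -0.0, 0.003]
wrist_force: [-0.7, -4.2, 4.3]
width: 0.0153
```

```bash
python3 - <<'E'
from bench import robot, snapshot
import cv2,pickle
for n,(x,y,w,h) in(("scene",(170,90,180,160)),):
    s=snapshot(n); cv2.imwrite(f"pics/{n}4.png",cv2.resize(s["color"][y:y+h,x:x+w,::-1],None,fx=4,fy=4,interpolation=cv2.INTER_NEAREST))
o=robot.get_obs();print(o["tool_pos"],o["wrist_force"],o["width"])
E
```

```text
[ 0.46356842 -0.15450917  0.09543659] [-0.1435338  -3.76499851  4.8561353 ] 0.01564524202540304
```

View pics/scene4.png

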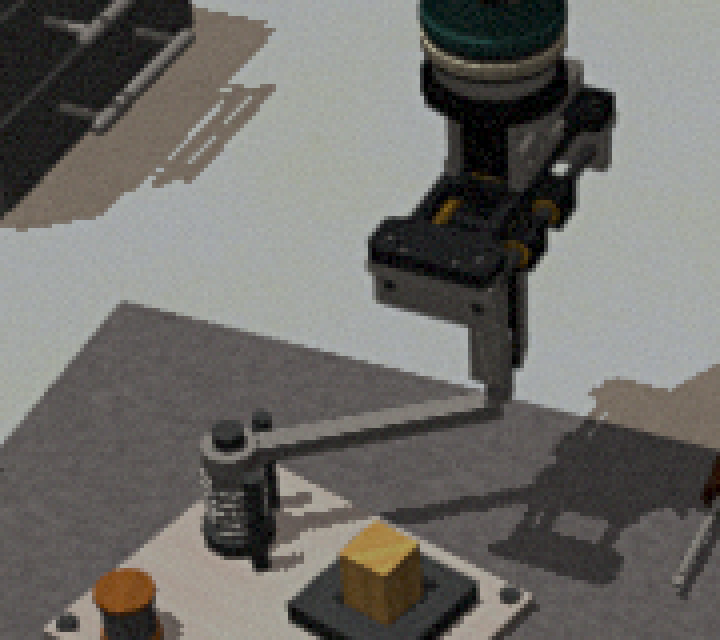

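The post is gripped at about crop pixel (497,385). The arm follows, and the block stays in the nest.

>>> play_rows:
  steps:
    - {"x": 0.0094, "y": 0.0069, "z": 0, "rx": 0, "ry": 0, "rz": 0, "hand": 0.005}
    - {"x": 0.0099, "y": 0.0062, "z": 0, "rx": 0, "ry": 0, "rz": 0, "hand": 0.005}
    - {"x": 0.0103, "y": 0.0054, "z": 0, "rx": 0, "ry": 0, "rz": 0, "hand": 0.005}
    - {"x": 0.0107, "y": 0.0047, "z": 0, "rx": 0, "ry": 0, "rz": 0, "hand": 0.005}
    - {"x": 0.011, "y": 0.0038, "z": 0, "rx": 0, "ry": 0, "rz": 0, "hand": 0.005}
    - {"x": 0.0112, "y": 0.003, "z": 0, "rx": 0, "ry": 0, "rz": 0, "hand": 0.005}

```text
time: 12.52
tool_pos: [0.5241, -0.1255, 0.0953]
ee_rot: [-1.571, 0.002, 0.003]
wrist_force: [-3.6, -4.1, 7.5]
width: 0.0155
```

>>> play_rows:
  steps:
    - {"x": 0.0114, "y": 0.0022, "z": 0, "rx": 0, "ry": 0, "rz": 0, "hand": 0.005}
    - {"x": 0.0116, "y": 0.0013, "z": 0, "rx": 0, "ry": 0, "rz": 0, "hand": 0.005}
    - {"x": 0.0116, "y": 0.0004, "z": 0, "rx": 0, "ry": 0, "rz": 0, "hand": 0.005}
    - {"x": 0.0116, "y": -0.0005, "z": 0, "rx": 0, "ry": 0, "rz": 0, "hand": 0.005}
    - {"x": 0.01, "y": -0.0012, "z": 0, "rx": 0, "ry": 0, "rz": 0, "hand": 0.005}
    - {"x": 0, "y": 0, "z": 0, "rx": 0, "ry": 0, "rz": 0, "hand": 0.005}

```text
time: 13.28
tool_pos: [0.5796, -0.1228, 0.0953]
ee_rot: [-1.57, 0.004, 0.003]
wrist_force: [-5.0, -1.9, 8.4]
width: 0.015
```

>>> play_rows:
  steps:
    - {"x": 0.008, "y": -0.0014, "z": 0, "rx": 0, "ry": 0, "rz": 0, "hand": 0.005}
    - {"x": 0.004, "y": -0.0009, "z": 0, "rx": 0, "ry": 0, "rz": 0, "hand": 0.005}
    - {"x": 0, "y": 0, "z": 0, "rx": 0, "ry": 0, "rz": 0, "hand": 0.005}

```text
time: 13.65
tool_pos: [0.5911, -0.1248, 0.0953]
ee_rot: [-1.569, 0.004, 0.003]
wrist_force: [-6.1, -0.5, 7.8]
width: 0.0154
```

Push on in small steps until the stop shows in the force.

>>> play_rows:
  steps:
    - {"x": 0.002, "y": -0.0005, "z": 0, "rx": 0, "ry": 0, "rz": 0, "hand": 0.005}
    - {"x": 0.001, "y": 0, "z": 0, "rx": 0, "ry": 0, "rz": 0, "hand": 0.005}
    - {"x": 0, "y": 0, "z": 0, "rx": 0, "ry": 0, "rz": 0, "hand": 0.005}

```text
time: 14.02
tool_pos: [0.5938, -0.1253, 0.0953]
ee_rot: [-1.57, 0.005, 0.003]
wrist_force: [-6.1, -1.5, 8.7]
width: 0.0149
```

>>> play_rows:
  steps:
    - {"x": 0.001, "y": -0.0003, "z": 0, "rx": 0, "ry": 0, "rz": 0, "hand": 0.005}
    - {"x": 0.001, "y": -0.0002, "z": 0, "rx": 0, "ry": 0, "rz": 0, "hand": 0.005}
    - {"x": 0, "y": 0, "z": 0, "rx": 0, "ry": 0, "rz": 0, "hand": 0.005}

```text
time: 14.4
tool_pos: [0.5946, -0.1255, 0.0952]
ee_rot: [-1.569, 0.007, 0.003]
wrist_force: [-8.8, -0.4, 10.2]
width: 0.0156
```

>>> play_rows:
  steps:
    - {"x": 0.001, "y": -0.0002, "z": 0, "rx": 0, "ry": 0, "rz": 0, "hand": 0.005}
    - {"x": 0, "y": 0, "z": 0, "rx": 0, "ry": 0, "rz": 0, "hand": 0.005}
    - {"x": 0, "y": 0, "z": 0, "rx": 0, "ry": 0, "rz": 0, "hand": 0.005}

```text
time: 14.78
tool_pos: [0.5948, -0.1256, 0.0952]
ee_rot: [-1.569, 0.009, 0.003]
wrist_force: [-11.5, -0.8, 10.3]
width: 0.0155
```

```bash
python3 - <<'E'
from bench import robot, snapshot
import cv2,pickle
from meas import *
for n,(x,y,w,h) in(("scene",(170,110,180,150)),("top",(310,180,160,150))):
    s=snapshot(n); pickle.dump(s,open(n+"5.pkl","wb")); cv2.imwrite(f"pics/{n}5.png",cv2.resize(s["color"][y:y+h,x:x+w,::-1],None,fx=4,fy=4,interpolation=cv2.INTER_NEAREST))
o=robot.get_obs();print(o["tool_pos"],o["wrist_force"],o["width"],np.abs(o["qvel"]).max(),o["time"])
E
```

```text
[ 0.59480912 -0.12552565  0.09523122] [-11.15732345   0.26872847  10.48861825] 0.015452156541760815 0.0019348593580891882 14.875
```

View pics/scene5.png

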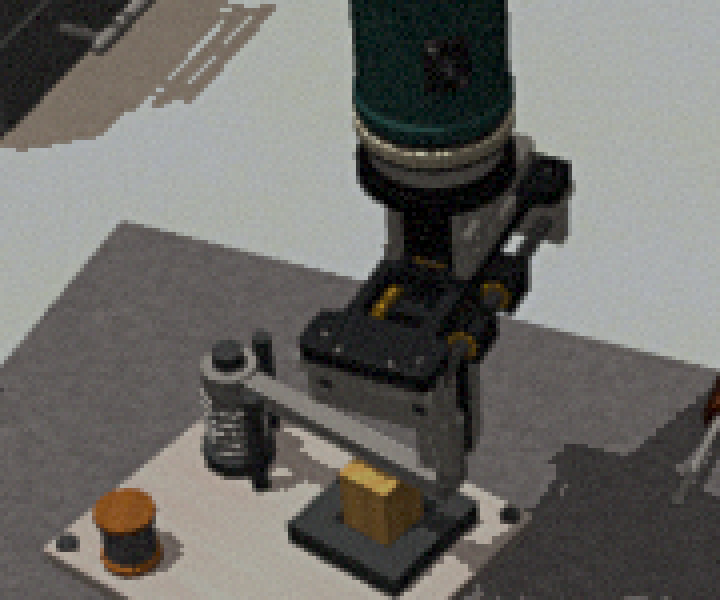

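View pics/top5.png

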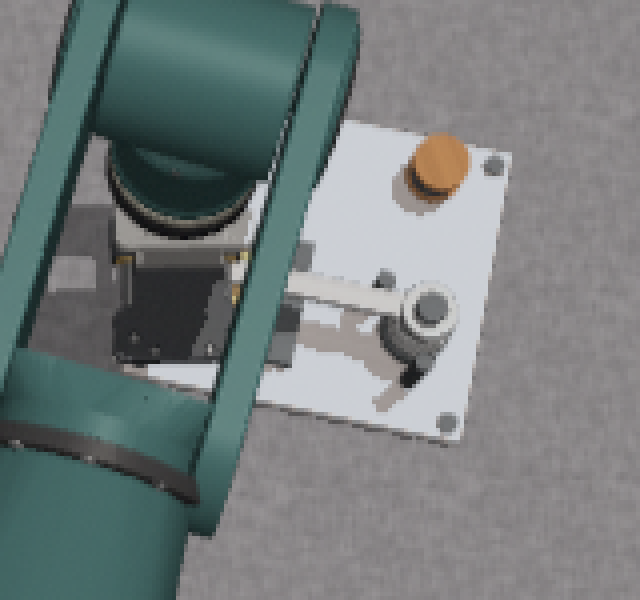

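```bash
python3 - <<'E'
from bench import workorder
print(workorder.close_job())
E
```

```text
the job is handed in; nothing more can be done
None
```

The square block is seated in the nest and released, and the arm is still holding the guide arm by its post against the stop. I handed the job in at about 14.9 s, and no verdict was reported.

- **Block:** After release, its top measured about 61–63 mm above the table, against 62 mm when seated. Its centre came out within about 1–2 mm of the nest's in both cameras. In the last scene picture it still stands in the nest under the arm.
- **Guide arm:** The last 1 mm push moved the post only about 0.2 mm, while the opposing force rose from about 9 to 11 N. That, and the arm lying against its stop pin in the top picture, shows it is at the stop. The robot was still at the last reading.
- **Disagreements:** The two cameras disagree by about 3–4 mm in y. I used their mean, plus a comparison of block and nest in the scene view. There is also about 10 N upward on the wrist while holding the post, whose cause I did not establish.
- **Not checked:** I did not measure the other objects again at the end. The only contact forces I saw came from gripping the block and the post.

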